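Clear the notching press and hold a slat in its guard window

TASK

Four sharp offcut chips lie on the bed of the notching press: hold the scraper block and push them all off the bed's free end into the catch tray, never touching them with the fingers, then stand the scraper upright on the bare table. Next take the slat from its bearers, feed one end of it flat and straight along the bed through the guard window until it pushes the sprung end stop in flush, and finish while still gripping the slat and holding the stop in, ready for the notch to be cut. Leave everything else on the table where it is.

Things in the scene. Friction and masses are not known exactly. Their poses are not given: they have to be found in the camera images.
- press: Bench notching press, fixed. Origin on the table under the middle of the guard window's outer face; z up, y the feed direction (into the window), x across the bed. Steel bed 110 mm wide, top 40 mm above the table, open from its free end at y = -220 mm to the guard at y = 0, and level on inside. Behind the guard the frame (y 138 to 243 mm) rises to 280 mm. Yawed up to 7 degrees
- window (a point): centre of the guard window in the guard's outer face, 6 mm above the bed, axes as the press. A square-edged slot 44 mm wide, 12 mm high, sill level with the bed, steel throat 25 mm deep: 2 mm clearance each side of the slat and 2 mm above. The guard is a clear box from the press's y = 0 to 130 mm, 160 mm wide, top 144 mm above the table
- tray (a point): centre of the inner floor of the sheet-steel catch tray, 3 mm above the table, axes as the press. The tray is fixed against the free end of the bed: inside 144 (x) x 120 (y) mm, press y from -342 to -222 mm, rim 36 mm above the table (4 mm below the bed), open on top
- plunger (a joint): travel of the sprung end stop in the guard, m: 0 out, 0.008 flush with its housing (hard stop). A 14 mm steel pin on the bed's middle line, 10 mm above the bed, pointing to the press's -y; tip 52 mm inside the guard's outer face when out, 60 mm when flush, where the slat's end meets the housing too. Spring about 3 N to start, 6 N flush; it pushes a slat let go back out
- slat_c (a point): centre of the slat: flat aluminium bar with a gilt face, 260 x 40 x 10 mm, about 0.28 kg, lying flat, x along its length, z up; either end may go in. It starts on two wooden bearers, its underside 25 mm above the table; each bearer is 24 mm wide along the slat, 80 mm across it, 85 mm from its middle, so the middle is free underneath
- slat: the same slat, origin at the centre of its underside
- scraper_grip (a point): grip point of the scraper block (body scraper), in the middle of its handle, 45 mm above its sole. Sole and base 96 (x) x 26 (y) x 22 mm high, flat on both long sides; above it a wooden handle 40 (x) x 24 (y) mm, from 22 to 68 mm above the sole; about 0.22 kg. It starts standing on the table
- scraper: the same scraper block, origin at the centre of its sole, z up, x along its 96 mm edge
- chip1_c (a point): centre of a loose offcut chip, 22 x 19 x 10 mm, 11 g, aluminium with a gilt face, lying flat on the bed at the start (centre 5 mm above the bed), sharp-edged
- chip2_c (a point): centre of a loose offcut chip, 22 x 19 x 10 mm, 11 g, aluminium with a gilt face, lying flat on the bed at the start (centre 5 mm above the bed), sharp-edged
- chip3_c (a point): centre of a loose offcut chip, 22 x 19 x 10 mm, 11 g, aluminium with a gilt face, lying flat on the bed at the start (centre 5 mm above the bed), sharp-edged
- chip4_c (a point): centre of a loose offcut chip, 22 x 19 x 10 mm, 11 g, aluminium with a gilt face, lying flat on the bed at the start (centre 5 mm above the bed), sharp-edged
- bottle: clear glass water bottle, 64 mm across, 200 mm tall; origin at the centre of its base; not part of the job, to be left where it is
- size_jar: small amber jar with white lid, 64 mm across, 75 mm tall; origin at the centre of its base; not part of the job, to be left where it is
- phone: black phone lying flat, 150 x 72 x 8 mm; origin at the centre of its underside; not part of the job, to be left where it is
- booklet: violet-covered booklet of leaf, 80 x 80 x 8 mm, lying flat; origin at the centre of its underside; not part of the job, to be left where it is
- brush: brush lying on the table; origin near its middle; not part of the job, to be left where it is
- tape: paper tape roll lying flat, 96 mm across, 24 mm high; origin at the centre of its underside; not part of the job, to be left where it is
Mind the look-alikes: they are no part of the job. Of the things that look like the scraper, take the one that is farthest from the robot's base at the start.

How it is judged:
On the way, in this order (a step that is already met when the one before it is completed fails the run):
1. all four chips are in the catch tray, pushed there with the scraper, which is still in the gripper (y of chip1_c in the frame of press between -0.344 and -0.22 m and x of chip1_c in the frame of press between -0.074 and 0.074 m and height (world z) of each of chip1_c, chip2_c, chip3_c, chip4_c below 0.036 m and y of chip2_c in the frame of press between -0.344 and -0.22 m and x of chip2_c in the frame of press between -0.074 and 0.074 m and y of chip3_c in the frame of press between -0.344 and -0.22 m and x of chip3_c in the frame of press between -0.074 and 0.074 m and y of chip4_c in the frame of press between -0.344 and -0.22 m and x of chip4_c in the frame of press between -0.074 and 0.074 m and contact force between the fingers and scraper above 1 N), for 0.2 s.
2. the scraper stands on the table, let go (height (world z) of scraper below 0.003 m and angle between scraper's own z axis and vertical below 0.15 rad and contact force between the fingers and scraper below 0.1 N), for 0.2 s.
3. the gripped slat's end is inside the guard window (y of slat_c in the frame of press above -0.122 m and x of slat_c in the frame of press between -0.012 and 0.012 m and angle between the x axis of slat_c and the y axis of press, either way round below 0.18 rad and contact force between the fingers and slat above 1 N), for 0.1 s.
At the end, for the whole second after the job is handed in: Slat gripped (over 2 N), at rest through the window: straight to 0.09 rad, centre within 8 mm of the bed's middle line, flat to 4 mm on the bed, stop held within 2 mm of flush. Chips all in the tray. Scraper released, upright on the table, clear of the press (value of joint plunger above 0.006 m and contact force between the fingers and slat above 2 N and y of slat_c in the frame of press above -0.077 m and x of slat_c in the frame of press between -0.008 and 0.008 m and z of slat_c in the frame of press below 0.049 m and angle between the x axis of slat_c and the y axis of press, either way round below 0.09 rad and linear speed of each of slat, scraper below 0.02 m/s and y of chip1_c in the frame of press between -0.344 and -0.22 m and x of chip1_c in the frame of press between -0.074 and 0.074 m and height (world z) of each of chip1_c, chip2_c, chip3_c, chip4_c below 0.036 m and y of chip2_c in the frame of press between -0.344 and -0.22 m and x of chip2_c in the frame of press between -0.074 and 0.074 m and y of chip3_c in the frame of press between -0.344 and -0.22 m and x of chip3_c in the frame of press between -0.074 and 0.074 m and y of chip4_c in the frame of press between -0.344 and -0.22 m and x of chip4_c in the frame of press between -0.074 and 0.074 m and height (world z) of scraper below 0.003 m and angle between scraper's own z axis and vertical below 0.15 rad and contact force between scraper and press below 0.1 N); the arm keeps its last pose, push and grip.
It fails at once if a bystander (bottle, jar, phone, booklet, brush or tape roll) was moved by more than 25 mm (distance of any of bottle, size_jar, phone, booklet, brush, tape from where it was at the start of the episode above 0.025 m).
It fails at once if the gripper's fingers touched a chip (contact force between the fingers and chip1 above 0.5 N or contact force between the fingers and chip2 above 0.5 N or contact force between the fingers and chip3 above 0.5 N or contact force between the fingers and chip4 above 0.5 N).
It also fails if it takes over 70 s, if anything falls off the work surface, if the arm or the gripper's body presses on something with over 40 N, if the wrist force passes 120 N, or if a joint passes its speed limit or range.

ROBOT

A 7-joint arm with a two-finger parallel gripper is mounted at the origin on the work surface. World frame = base frame: x ahead of the robot, y to its left, z up, the work surface at z = 0. Lengths are in m, angles in rad, forces in N, time in s.
With the tool pointing down it reaches from about 0.425 to 0.975 m from the base axis. Payload 16.7 kg.
Tool frame: the origin (TCP) lies midway between the tips of the shut fingers; the grasp point (between the pads) lies 19 mm behind it; y points along the fingers, z is the direction in which the jaws open and shut, and the axes are right-handed (so a half turn about y gives the same grasp; the last joint's range is limited). The gripper opens to 85 mm and grips with 20 to 120 N. Pads are 22 mm wide; open, the fingers measure 114 mm over their backs; the gripper's body (76 mm by 85 mm) begins 54 mm behind the grasp point. The pads swing forward as they close: fully open they stand 13 mm farther back than shut.
Start: joints at [-1.411, 0.426, 0.074, 1.606, -0.034, 1.111, -0.067], TCP at [0.206, 0.643, 0.231] pointing down, gripper open.
Joint ranges: [-2.85, 2.85], [-0.5, 2.14], [-1.23, 1.37], [0.21, 2.46], [-1.02, 4.16], [0.16, 2.05], [-2.73, 2.73]. Speed limits (rad/s): [1.89, 1.89, 2.39, 2.39, 3.01, 3.01, 3.01].

INTERFACE

Orientations are given as a 3x3 rotation matrix whose columns are the frame's x, y, z axes.
In Python, from station import arm gives the robot as it stands. The module is installed in compiled form; this text tells all that it offers. Calls block until the motion is done:
- arm.move_to(position, orientation): joint-space move of the TCP to a pose.
- arm.move_l(position, v=0.15, ori=None): straight line of the TCP; ori=None keeps the orientation; v is the mean speed in m/s.
- arm.set_joints(angles): joint-space move.
- arm.gripper_to(opening, newtons=None): finger opening in m; newtons is the grip in N (None keeps the last); returns when the fingers have stopped.
- arm.wait(seconds).
- arm.solve_ik(position, orientation): joint angles nearest the present ones, or None.
- arm.read_camera(name): name is "scene" or "top" or "wrist"; returns a dict with "pixels" (420x560x3 uint8, red, green, blue), "fov_y" (degrees; the focal length in pixels is half the picture's height over the tangent of half this angle, whatever the lens; pixels are square), "cx", "cy" (the principal point, pixels), "world_to_cam" (4x4, takes a point from world to camera coordinates); the wrist camera has in their place "T_tool_cam" (4x4, takes a point from camera to tool coordinates, whose origin is the TCP and whose axes are the tool frame's). Camera axes: x right, y up, looking along -z (the intrinsics and any distortion apply to the point x, -y, -z); pixel columns grow to the right and rows downward; lengths in m; the calibration is good to about 2 mm. A picture is of the moment at which its call begins: read the wrist's pose just before it. There is no depth.
A pose or a line that the arm cannot do raises arm.MotionError and nothing moves.
- arm.close_job(): hands the job in, once; it reports no verdict.
Readings, each from a call of its own:
- arm.get_clock(): time.
- arm.get_qpos(): joint angles.
- arm.get_joint_vel(): joint speeds.
- arm.get_joint_torque(): joint torques, N m.
- arm.get_ee_pos(): TCP position.
- arm.get_orientation(): TCP orientation.
- arm.get_ft_force(): force on the tool from outside, world axes, zero at the start.
- arm.get_wrist_torque(): the same for the moment, N m.
- arm.get_grip_width(): finger opening in m.
Only numpy, scipy, OpenCV 4.12 (cv2) and the standard library are available. Lean on these libraries where they do the work, as an engineer would, in place of code of your own. Each camera call takes 0.05 s, during which the arm holds its last target.

## Working session

There is one attempt and no reset: what is moved stays moved. The work goes in short steps, each a Python script; the robot and the scene stay as the last script left them, time stands still between calls to the robot, and variables do not carry over. Pictures are saved under pics/ and viewed, and the job is handed in when it is done.

```bash
mkdir -p pics; ls; python3 - <<'E'
from station import arm
import cv2,pickle
d={}
for n in ["scene","top","wrist"]:
    p,R=arm.get_ee_pos(),arm.get_orientation()
    c=arm.read_camera(n); c['p']=p;c['R']=R; d[n]=c
    cv2.imwrite(f"pics/{n}0.png",c["pixels"][:,:,::-1])
    print(n,{k:v for k,v in c.items() if k!="pixels"})
pickle.dump(d,open("cam0.pkl","wb"))
print(arm.get_clock())
E
```

```text
pics
scene {'fov_y': 49.72657201540274, 'cx': 283.7829302161409, 'cy': 212.0773729221136, 'world_to_cam': array([[ 8.59936698e-01,  5.10400602e-01,  3.16506564e-04,
        -3.39530891e-01],
       [-3.99811168e-01,  6.73226910e-01,  6.22026171e-01,
         1.99029902e-01],
       [ 3.17269452e-01, -5.35029675e-01,  7.82996387e-01,
        -1.35703941e+00],
       [ 0.00000000e+00,  0.00000000e+00,  0.00000000e+00,
         1.00000000e+00]]), 'p': array([0.20569367, 0.64246812, 0.23061786]), 'R': array([[ 9.52384611e-01, -2.75289673e-04,  3.04899124e-01],
       [-3.04899228e-01, -1.22660344e-03,  9.52383828e-01],
       [ 1.11808882e-04, -9.99999210e-01, -1.25213385e-03]])}
top {'fov_y': 55.88192816220277, 'cx': 278.4413168880597, 'cy': 216.2171479232741, 'world_to_cam': array([[-0.01672385, -0.99980876,  0.01013724, -0.08435962],
       [ 0.99261975, -0.01538397,  0.12028865, -0.46323623],
       [-0.12010969,  0.01207411,  0.9926872 , -1.17937138],
       [ 0.        ,  0.        ,  0.        ,  1.        ]]), 'p': array([0.20569609, 0.64248697, 0.23061797]), 'R': array([[ 9.52378001e-01, -3.07921550e-04,  3.04919742e-01],
       [-3.04919887e-01, -1.21835143e-03,  9.52377225e-01],
       [ 7.82419322e-05, -9.99999210e-01, -1.25422250e-03]])}
wrist {'fov_y': 62.28469711099491, 'cx': 279.8893670398311, 'cy': 206.93284133024173, 'T_tool_cam': array([[ 6.68313802e-04, -9.55316085e-01, -2.95585405e-01,
        -7.65093144e-02],
       [ 4.98264236e-04,  2.95585752e-01, -9.55316081e-01,
        -1.42549327e-01],
       [ 9.99999653e-01,  4.91171286e-04,  6.73543877e-04,
         1.61745272e-04],
       [ 0.00000000e+00,  0.00000000e+00,  0.00000000e+00,
         1.00000000e+00]]), 'p': array([0.20570241, 0.64253609, 0.23069769]), 'R': array([[ 9.52383693e-01, -2.87448646e-04,  3.04901981e-01],
       [-3.04902112e-01, -1.06453766e-03,  9.52383100e-01],
       [ 5.08184097e-05, -9.99999392e-01, -1.10149201e-03]])}
0.15
```

View pics/scene0.png

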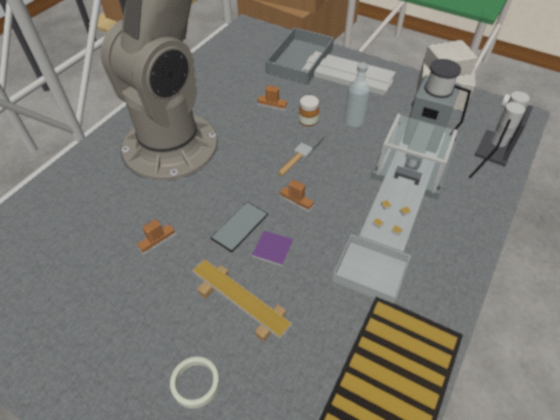

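View pics/top0.png

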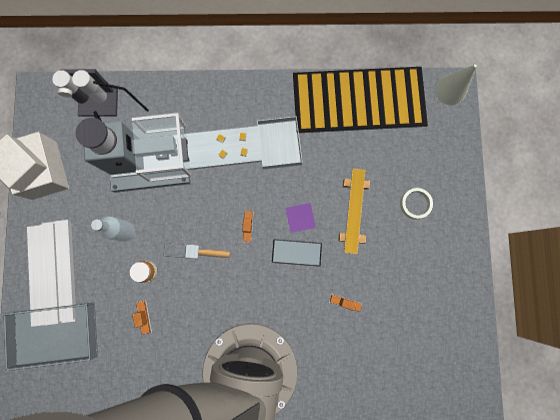

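View pics/wrist0.png

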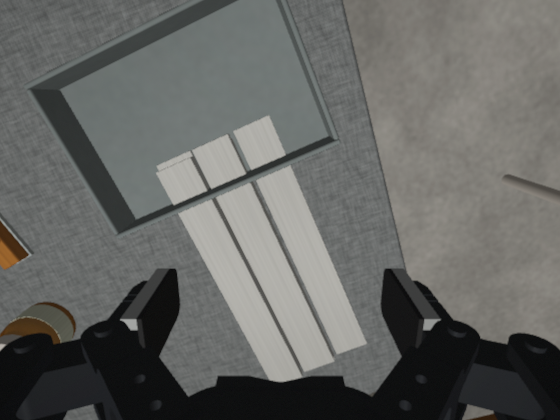

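The scene view shows three scraper look-alikes, at top pixels (248,226), (346,303) and (142,318). The press bed runs from the tray at (280,142) to the guard near (185,150), with chips near (221,138), (243,137), (223,154) and (244,153). The slat is at (355,211). Next I enlarge the crops and compute positions.

```bash
cat > h.py <<'E'
import numpy as np, cv2, pickle
from scipy.optimize import least_squares
def K(c):
    f=210/np.tan(np.radians(c['fov_y'])/2); return f,c['cx'],c['cy']
def w2c(c):
    if 'world_to_cam' in c: return c['world_to_cam']
    T=np.eye(4);T[:3,:3]=c['R'];T[:3,3]=c['p']
    return np.linalg.inv(T@c['T_tool_cam'])
def proj(c,P):
    f,cx,cy=K(c);M=w2c(c);P=np.atleast_2d(P);q=P@M[:3,:3].T+M[:3,3]
    return np.c_[cx+f*q[:,0]/-q[:,2], cy+f*q[:,1]/q[:,2]]
def onz(c,uv,z):
    f,cx,cy=K(c);M=np.linalg.inv(w2c(c));uv=np.atleast_2d(uv).astype(float)
    d=np.c_[(uv[:,0]-cx)/f,-(uv[:,1]-cy)/f,-np.ones(len(uv))]@M[:3,:3].T
    o=M[:3,3];return o+d*((z-o[2])/d[:,2])[:,None]
def snap(arm,n):
    p,R=arm.get_ee_pos(),arm.get_orientation();c=arm.read_camera(n);c['p']=p;c['R']=R;return c
def crop(c,x0,y0,w,h,s,name):
    im=c['pixels'][y0:y0+h,x0:x0+w,::-1]
    im=cv2.resize(im,None,fx=s,fy=s,interpolation=cv2.INTER_CUBIC);cv2.imwrite(name,im)
E
python3 - <<'E'
from h import *
d=pickle.load(open("cam0.pkl","rb"));t=d['top'];s=d['scene']
np.set_printoptions(precision=4,suppress=True)
for uv in [(248,226),(346,303),(142,318)]:
    P=onz(t,uv,.04)[0];print(uv,P,np.hypot(*P[:2]),proj(s,P))
for uv in [(355,211)]:
    P=onz(t,uv,.035)[0];print(uv,P,np.hypot(*P[:2]),proj(s,P))
for uv in [(221,138),(243,137),(223,154),(244,153)]:
    P=onz(t,uv,.05)[0];print(uv,P,proj(s,P))
for uv in [(417,203),(300,217),(297,252)]:
    P=onz(t,uv,.008)[0];print(uv,P,proj(s,P))
crop(t,70,90,240,180,3.3,"pics/t_press.png")
crop(t,220,150,200,170,3.5,"pics/t_slat.png")
crop(s,320,50,160,260,2.3,"pics/s_press.png")
E
```

```text
(248, 226) [0.4322 0.0004 0.04  ] 0.4321796906094391 [[296.1139 192.4802]]
(346, 303) [ 0.1997 -0.2865  0.04  ] 0.3492130612688362 [[155.4712 232.0158]]
(142, 318) [0.1673 0.3117 0.04  ] 0.35372443581995877 [[272.2636  96.581 ]]
(355, 211) [ 0.4734 -0.3251  0.035 ] 0.5742618240277388 [[239.4648 296.4953]]
(221, 138) [0.7033 0.0804 0.05  ] [[405.7977 210.8543]]
(243, 137) [0.7056 0.013  0.05  ] [[396.5198 229.8526]]
(223, 154) [0.6529 0.0743 0.05  ] [[386.1338 204.5493]]
(244, 153) [0.6551 0.0103 0.05  ] [[376.8579 222.179 ]]
(417, 203) [ 0.4992 -0.5259  0.008 ] [[194.9109 385.9781]]
(300, 217) [ 0.4608 -0.1589  0.008 ] [[273.9142 247.3797]]
(297, 252) [ 0.3528 -0.1472  0.008 ] [[240.3049 226.1857]]
```

View pics/t_press.png

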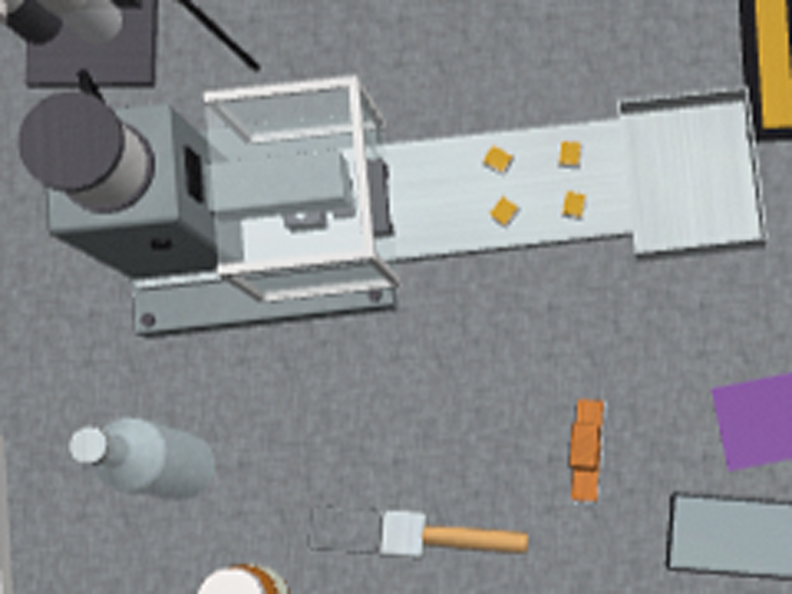

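View pics/t_slat.png

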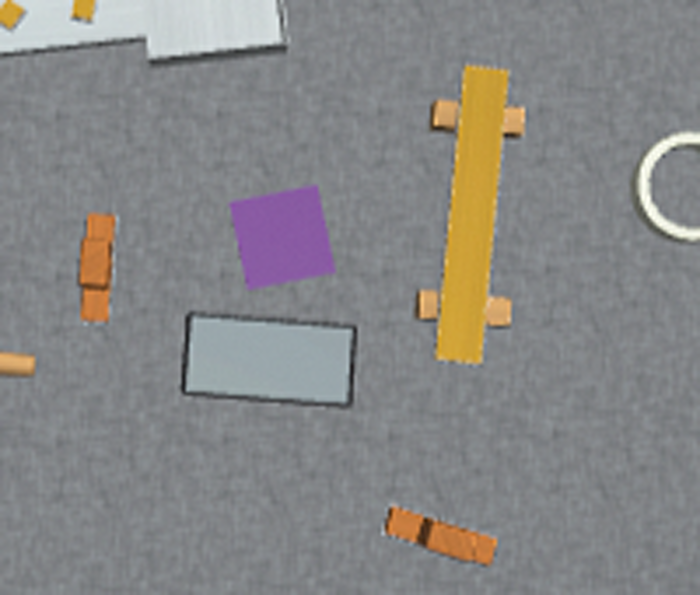

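View pics/s_press.png

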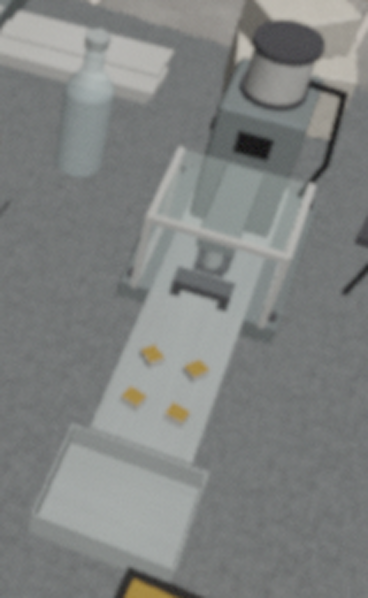

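Look-alikes at top pixels (248,226), (346,303) and (142,318) are 0.432, 0.349 and 0.354 m from the base. The scraper is therefore the first one, at world (0.432, 0.000); the t_slat crop shows it at (97,265). Next I take wrist views over the press, scraper and slat.

```bash
python3 - <<'E'
from h import *
from station import arm
R=np.array([[1,0,0],[0,0,1],[0,-1,0.]]) # x=(1,0,0), y=(0,0,-1), z=(0,1,0)
p=arm.get_ee_pos(); arm.move_l(p+[0,0,0.12],v=0.3)
d={}
for k,q in dict(A=(0.60,0.08,0.30),B=(0.60,-0.06,0.30),C=(0.44,-0.03,0.25),D=(0.44,-0.30,0.25)).items():
    arm.move_to(q,R); c=snap(arm,"wrist"); d[k]=c
    print(k,c['p'],np.round(arm.get_qpos(),2),arm.get_clock()); cv2.imwrite(f"pics/w{k}.png",c['pixels'][:,:,::-1])
pickle.dump(d,open("cam1.pkl","wb"))
E
```

```text
A [0.59995026 0.08101054 0.29992927] [-0.73  0.29  0.62  1.71 -0.18  1.19  1.51] 3.2
B [ 0.60001761 -0.06025021  0.30002328] [-0.54  0.3   0.67  1.72 -0.2   1.19  1.75] 3.8667
C [ 0.4403657  -0.02893687  0.25045137] [-0.75 -0.02  0.67  2.11  0.01  1.04  1.49] 4.6333
D [ 0.44058232 -0.29920622  0.24975205] [-0.41  0.29  1.08  1.94 -0.29  1.08  2.36] 5.7333
```

View pics/wA.png

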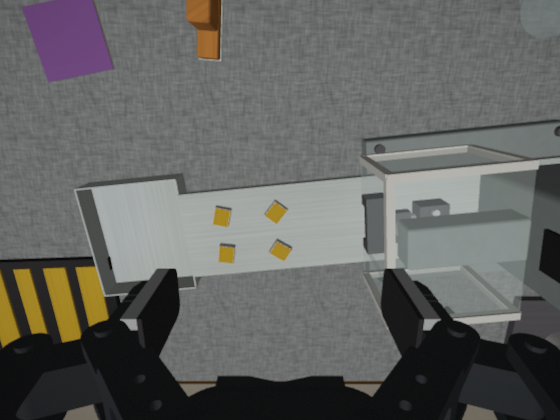

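View pics/wB.png

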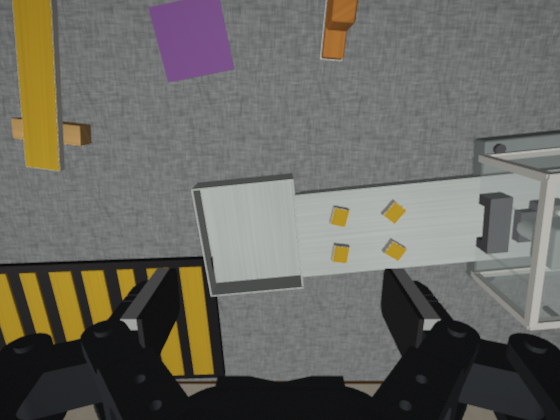

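View pics/wC.png

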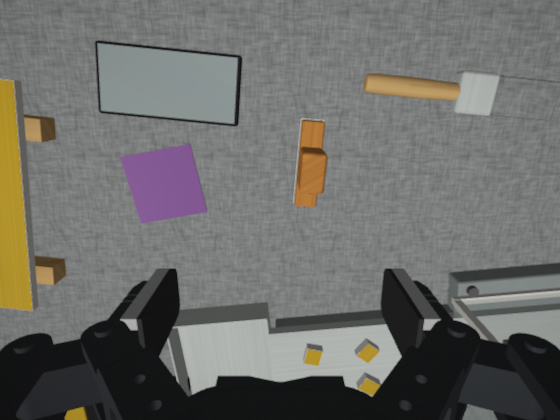

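View pics/wD.png

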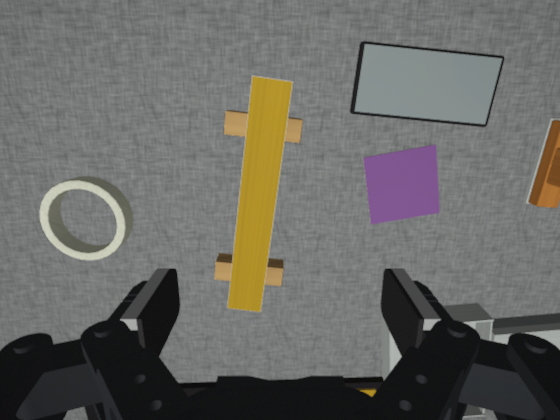

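Views A and B show the bed with four chips (in B at (340,216), (394,211), (341,253), (395,250)). C shows the scraper at (311,163), and D the slat from (272,77) to (245,311). I enlarge for sub-pixel edges.

```bash
python3 - <<'E'
from h import *
d=pickle.load(open("cam1.pkl","rb"))
crop(d['B'],180,150,200,150,4,"pics/B1.png")
crop(d['B'],370,130,190,140,4.2,"pics/B2.png")
crop(d['C'],270,100,80,120,5,"pics/C1.png")
E
```

```text
(no output)
```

View pics/B1.png

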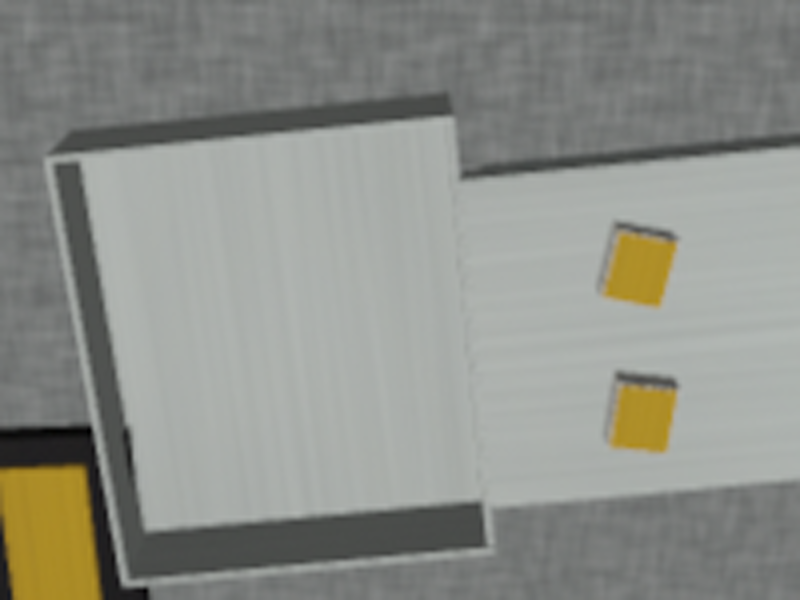

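View pics/B2.png

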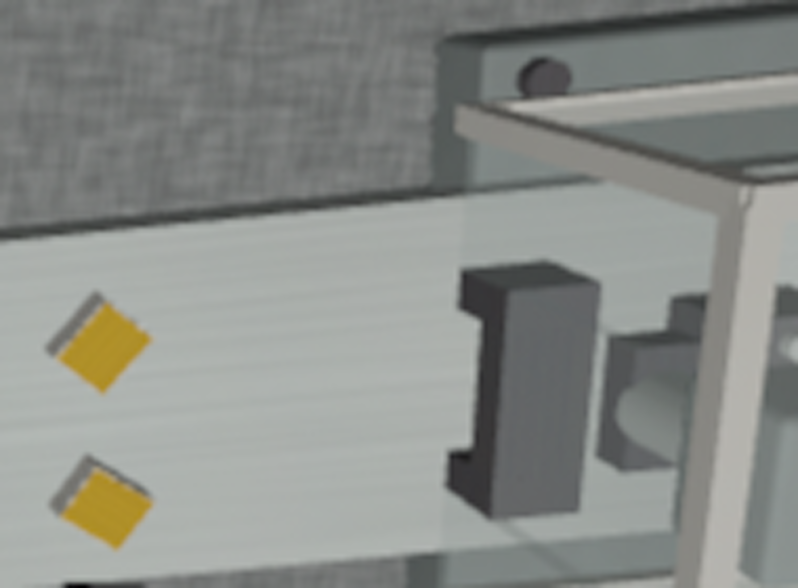

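View pics/C1.png

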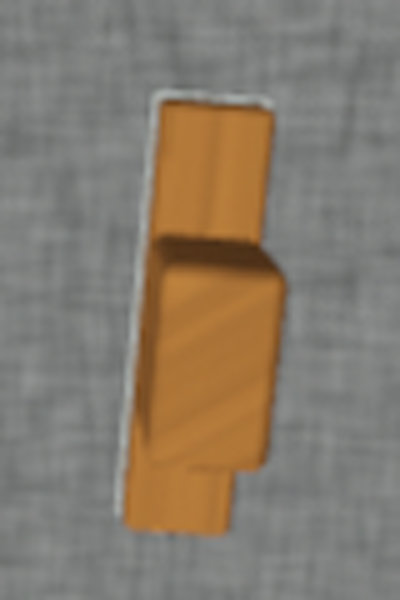

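```bash
python3 - <<'E'
from h import *
np.set_printoptions(precision=4,suppress=True)
d=pickle.load(open("cam1.pkl","rb"));B=d['B'];C=d['C'];D=d['D']
b1=lambda *p:np.array(p,float)/4+[180,150]
b2=lambda *p:np.array(p,float)/4.2+[370,130]
E1=onz(B,np.r_[b1((465,180),(795,149)),b2((10,237),(455,196))],.04)   # x- edge
E2=onz(B,np.r_[b1((495,506),(795,482)),b2((170,579),(400,556))],.04)
print("edges\n",E1,"\n",E2)
print("free end",onz(B,b1((465,180),(490,506)),.04))
print("jambs",onz(B,b2((461,311),(448,453)),.04), "leg outer",onz(B,b2((460,308),(447,487)),.04))
rim=onz(B,b1((47,157),(130,583),(490,549),(450,97)),.036);print("rim",rim)
ch=onz(B,np.r_[b1((640,268),(643,417)),b2((103,345),(104,508))],.05)
print('chips',ch)
def f(x):
    c,s=np.cos(x[2]),np.sin(x[2]);r=[]
    ex=np.array([c,s]);ey=np.array([-s,c])
    o=x[:2]
    L=lambda P:np.c_[(P[:,:2]-o)@ex,(P[:,:2]-o)@ey]
    r+=list(L(E1)[:,0]+.055);r+=list(L(E2)[:,0]-.055)
    j=L(onz(B,b2((461,311),(448,453)),.04)); r+=list(j[:,1]); r+=[j[:,0].sum()/2]
    r+=list(L(onz(B,b1((465,180),(490,506)),.04))[:,1]+.22)
    return np.array(r)
s=least_squares(f,[.68,.12,0]);print(s.x,s.fun*1000)
o=s.x[:2];c,sn=np.cos(s.x[2]),np.sin(s.x[2])
L=lambda P:np.c_[(P[:,:2]-o)@[c,sn],(P[:,:2]-o)@[-sn,c]]
print("chips press",L(ch),"\nrim",L(rim))
np.save("press.npy",s.x)
c1=lambda *p:np.array(p,float)/5+[270,100]
# scraper: base top corners z=.022 ; handle top z=.068
bt=onz(C,c1((162,103),(272,107),(228,533),(124,530)),.022);print("base top",bt,bt.mean(0))
ht=onz(C,c1((163,268),(284,275),(263,468),(155,465)),.068);print("handle top",ht,ht.mean(0))
sl=onz(D,[(252,76),(292.5,80.5),(263,311.5),(228,308.5)],.035);print("slat",sl,sl.mean(0))
u=(sl[2]+sl[3]-sl[0]-sl[1])/2;print(np.linalg.norm(u),np.degrees(np.arctan2(u[1],u[0])))
E
```

```text
edges
 [[ 0.6332 -0.0404  0.04  ]
 [ 0.6237  0.0578  0.04  ]
 [ 0.6227  0.0501  0.04  ]
 [ 0.611   0.1742  0.04  ]] 
 [[ 0.7423 -0.0294  0.04  ]
 [ 0.7338  0.0668  0.04  ]
 [ 0.7301  0.1072  0.04  ]
 [ 0.7224  0.1762  0.04  ]]
free end [[ 0.6332 -0.0404  0.04  ]
 [ 0.7423 -0.031   0.04  ]]
jambs [[0.6448 0.1816 0.04  ]
 [0.6888 0.1851 0.04  ]] leg outer [[0.6439 0.1811 0.04  ]
 [0.6997 0.1867 0.04  ]]
rim [[ 0.6269 -0.1663  0.036 ]
 [ 0.7729 -0.1499  0.036 ]
 [ 0.7603 -0.0304  0.036 ]
 [ 0.6087 -0.045   0.036 ]]
chips [[0.6577 0.0116 0.05  ]
 [0.7062 0.015  0.05  ]
 [0.6517 0.0761 0.05  ]
 [0.7019 0.0812 0.05  ]]
[0.6665 0.1833 0.0964] [ 0.2818  0.3347 -1.4141 -1.0993 -0.048   0.7567  0.9448 -0.0312  0.3769
 -0.3187  0.2746  0.5224 -0.5805]
chips press [[-0.0253 -0.17  ]
 [ 0.0234 -0.1714]
 [-0.0251 -0.1053]
 [ 0.0254 -0.105 ]] 
rim [[-0.0731 -0.3442]
 [ 0.0738 -0.3419]
 [ 0.0728 -0.2217]
 [-0.0795 -0.2217]]
base top [[ 0.3851 -0.0053  0.022 ]
 [ 0.3859  0.0176  0.022 ]
 [ 0.4785  0.0114  0.022 ]
 [ 0.4778 -0.0118  0.022 ]] [0.4318 0.003  0.022 ]
handle top [[ 0.4125 -0.0074  0.068 ]
 [ 0.4137  0.0153  0.068 ]
 [ 0.4511  0.0128  0.068 ]
 [ 0.4505 -0.0081  0.068 ]] [0.432  0.0032 0.068 ]
slat [[ 0.3424 -0.3259  0.035 ]
 [ 0.3465 -0.2868  0.035 ]
 [ 0.6043 -0.319   0.035 ]
 [ 0.6002 -0.3603  0.035 ]] [ 0.4734 -0.323   0.035 ]
0.2599666709995414 -7.367787216364198
```

```bash
cat >> h.py <<'E'
def Rt(yaw):
    c,s=np.cos(yaw),np.sin(yaw)
    return np.array([[c,0,-s],[s,0,c],[0,-1,0.]])
pr=None
def P2W(x,y,z):
    o=np.load("press.npy");c,s=np.cos(o[2]),np.sin(o[2])
    return np.array([o[0]+c*x-s*y,o[1]+s*x+c*y,z])
E
python3 - <<'E'
from h import *
from station import arm
np.set_printoptions(precision=4,suppress=True)
R=Rt(np.radians(-4)); g=np.array([.432,.003,.028])
print(arm.solve_ik(g,R),arm.solve_ik(g+[0,0,.15],R))
arm.gripper_to(.06,40)
arm.move_to(g+[0,0,.13],R); arm.move_l(g,v=.2)
c=snap(arm,"wrist"); cv2.imwrite("pics/g1.png",c['pixels'][:,:,::-1])
print(arm.get_ee_pos(),arm.get_ft_force(),arm.get_clock())
E
```

```text
[-0.7691  0.4725  0.7442  2.3244 -0.633   0.5482  1.9781] [-1.2472  0.1703  1.2252  2.2254 -0.2104  0.869   1.6114]
[0.4327 0.0027 0.0289] [-0.2623 -0.4822 -0.1041] 8.2083
```

View pics/g1.png

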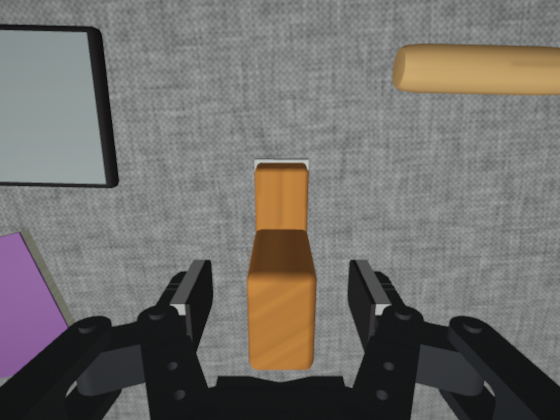

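The handle (282,320) sits centred between the pads at (198) and (365). I close on it, lift and go to the bed.

```bash
python3 - <<'E'
from h import *
from station import arm
np.set_printoptions(precision=4,suppress=True)
arm.gripper_to(0.0,60); print(arm.get_grip_width(),arm.get_ee_pos())
p=arm.get_ee_pos(); arm.move_l(p+[0,0,.15],v=.25); print(arm.get_ft_force())
R=Rt(np.load("press.npy")[2])
arm.move_to(P2W(0,-.062,.20),R)
arm.move_l(P2W(0,-.062,.041+.029),v=.2); arm.wait(.2)
print(arm.get_ee_pos(),P2W(0,-.062,.07),arm.get_ft_force(),arm.get_clock())
c=snap(arm,"wrist"); cv2.imwrite("pics/g2.png",c['pixels'][:,:,::-1])
c=snap(arm,"scene"); crop(c,320,100,160,200,3,"pics/g2s.png")
E
```

```text
0.023694312116311254 [0.4324 0.0034 0.0285]
[-0.3013 -0.1812 -2.3311]
[0.6726 0.1218 0.0706] [0.6725 0.1216 0.07  ] [ 0.0656 -0.6448 -3.562 ] 11.5667
```

View pics/g2.png

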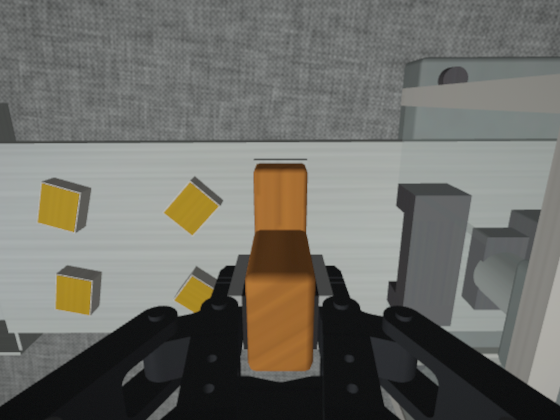

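View pics/g2s.png

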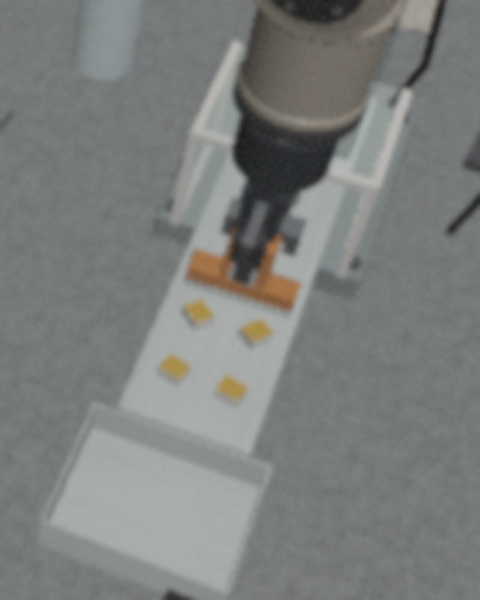

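The scraper spans the bed just behind the two inner chips, at wrist pixels (192,207) and (197,288), and its sole is about 1–2 mm over the bed. I push.

```bash
python3 - <<'E'
from h import *
from station import arm
np.set_printoptions(precision=4,suppress=True)
z=.0695
arm.move_l(P2W(0,-.20,z),v=.08); print(arm.get_ft_force())
arm.move_l(P2W(0,-.250,z),v=.06); arm.wait(.3); print(arm.get_ft_force(),arm.get_ee_pos(),arm.get_clock())
c=snap(arm,"wrist"); cv2.imwrite("pics/g3.png",c['pixels'][:,:,::-1])
c=snap(arm,"scene"); crop(c,320,150,160,180,3.3,"pics/g3s.png")
E
```

```text
[ 0.5213  0.5121 -2.9657]
[-0.6604 -0.0041 -2.2976] [ 0.6906 -0.0652  0.0695] 14.825
```

View pics/g3.png

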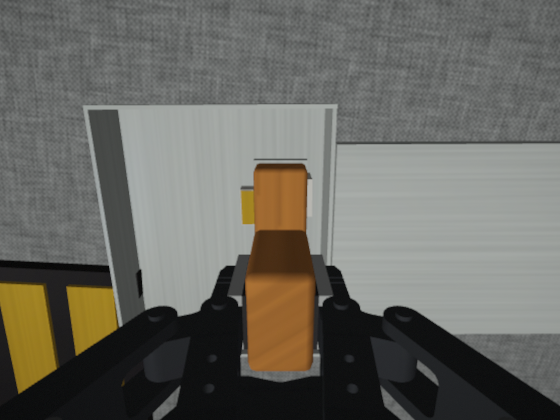

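View pics/g3s.png

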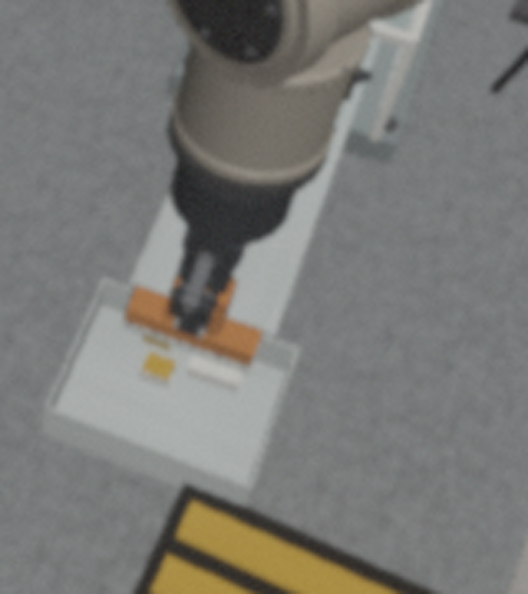

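The bed is bare, and chips are in the tray under the scraper (some flipped to their silver side). I lift straight up and look.

```bash
python3 - <<'E'
from h import *
from station import arm
np.set_printoptions(precision=4,suppress=True)
p=arm.get_ee_pos(); arm.move_l(p+[0,0,.16],v=.25); print(arm.get_grip_width())
c=snap(arm,"wrist"); cv2.imwrite("pics/g4.png",c['pixels'][:,:,::-1])
c=snap(arm,"scene"); crop(c,320,150,160,180,3.3,"pics/g4s.png");print(arm.get_clock())
E
```

```text
0.023212503166019097
15.8167
```

View pics/g4.png

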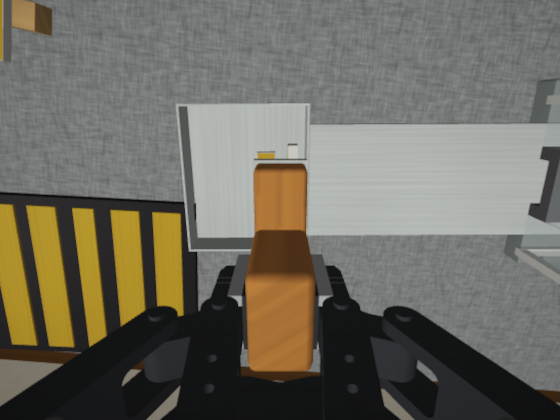

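View pics/g4s.png

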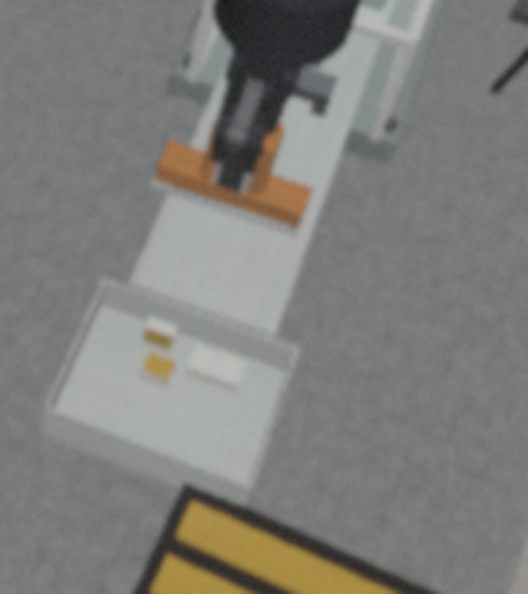

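All four chips are in the tray: gold at (157,366), one on edge at (160,333) and two silver side up around (215,365). The scraper now goes back to its bare-table spot.

```bash
python3 - <<'E'
from h import *
from station import arm
np.set_printoptions(precision=4,suppress=True)
R=Rt(np.radians(-4)); g=np.array([.437,.003,.0285])
arm.move_to(g+[0,0,.13],R); arm.move_l(g+[0,0,.01],v=.2); f0=arm.get_ft_force()
arm.move_l(g+[0,0,.0005],v=.05);arm.wait(.2)
print(f0,arm.get_ft_force(),arm.get_ee_pos())
arm.gripper_to(.06); print(arm.get_grip_width())
p=arm.get_ee_pos(); arm.move_l(p+[0,0,.16],v=.25)
c=snap(arm,"wrist"); cv2.imwrite("pics/g5.png",c['pixels'][:,:,::-1]);print(arm.get_clock())
c=snap(arm,"scene"); crop(c,180,150,250,250,2.3,"pics/g5s.png")
E
```

```text
[-0.6778 -0.4283 -3.4912] [ 0.3523  0.7667 -1.6583] [0.4371 0.0031 0.0292]
0.06008395867888058
19.45
```

View pics/g5.png

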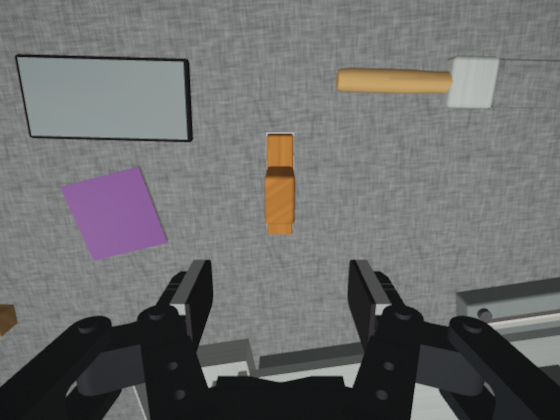

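View pics/g5s.png

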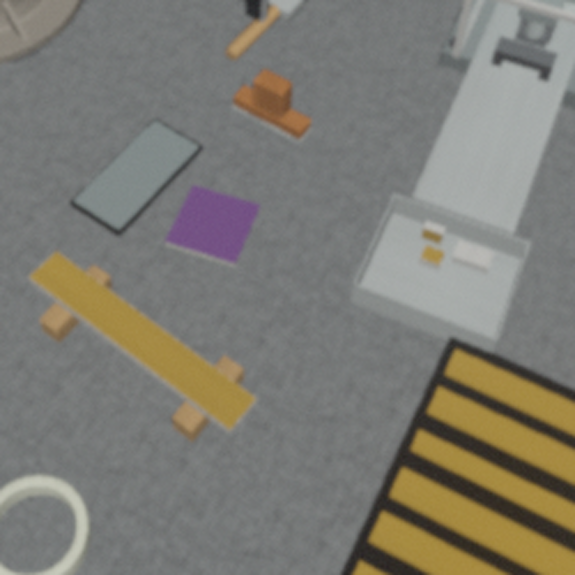

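The scraper stands upright and the tray holds the chips. Now I check IK for the slat pick and feed orientations.

```bash
python3 - <<'E'
from h import *
from station import arm
np.set_printoptions(precision=2,suppress=True)
ps=np.load("press.npy")[2]
off=.02
for pick in (0,1):
    th=np.radians(-7.37)+pick*np.pi
    u=np.array([np.cos(th),np.sin(th),0]) # tool x
    for q in [0.0265,.3]:
        g=np.array([.4734,-.323,0])+off*u;g[2]=q
        print("pick",pick,q,g,arm.solve_ik(g,Rt(th)))
for y in (-.24,-.19,-.09):
    for q in (.042,.25): print("feed",y,q,arm.solve_ik(P2W(0,y,q),Rt(ps-np.pi/2)),arm.solve_ik(P2W(0,y,q),Rt(ps+np.pi/2)))
E
```

```text
pick 0 0.0265 [ 0.49 -0.33  0.03] [-0.05  0.67  0.71  1.97 -0.65  0.73  2.49]
pick 0 0.3 [ 0.49 -0.33  0.3 ] [-0.46  0.57  1.37  1.76 -0.58  1.3   2.49]
pick 1 0.0265 [ 0.45 -0.32  0.03] [-0.23  0.79  1.01  2.06 -0.94  0.84 -0.35]
pick 1 0.3 [ 0.45 -0.32  0.3 ] [-0.46  0.35  1.23  1.84 -0.36  1.21 -0.82]
feed -0.24 0.042 [-0.68  0.99  1.09  1.74 -1.    1.08  0.86] [ 0.56  0.81 -0.85  1.65  0.7   1.01  2.71]
feed -0.24 0.25 [-0.75  0.81  1.29  1.59 -0.79  1.36  0.73] [-0.73  0.75  1.21  1.58 -0.72  1.32 -2.47]
feed -0.19 0.042 [-0.76  0.98  1.09  1.75 -1.    1.07  0.79] [ 0.49  0.8  -0.85  1.67  0.7   1.    2.63]
feed -0.19 0.25 [-0.83  0.77  1.26  1.6  -0.75  1.33  0.64] [-0.81  0.73  1.21  1.6  -0.71  1.31 -2.54]
feed -0.09 0.042 [-0.9   0.97  1.08  1.76 -0.99  1.06  0.64] [ 0.11  0.68 -0.48  1.7   0.4   0.86  2.7 ]
feed -0.09 0.25 [-0.96  0.72  1.19  1.61 -0.69  1.29  0.44] [ 0.35  0.55 -0.85  1.53  0.43  1.26  2.68]
```

```bash
python3 - <<'E'
from h import *
from station import arm
np.set_printoptions(precision=4,suppress=True)
th=np.radians(-7.37);u=np.array([np.cos(th),np.sin(th),0])
g=np.array([.4734,-.323,0])+.02*u;g[2]=.0270
arm.gripper_to(.065,100)
arm.move_to(g+[0,0,.10],Rt(th)); print(arm.get_qpos())
c=snap(arm,"wrist"); cv2.imwrite("pics/g6.png",c['pixels'][:,:,::-1])
arm.move_l(g,v=.15); print(arm.get_ee_pos(),arm.get_ft_force(),arm.get_qpos())
c=snap(arm,"wrist"); cv2.imwrite("pics/g7.png",c['pixels'][:,:,::-1]);print(arm.get_clock())
E
```

```text
[-0.182   0.5595  0.8849  1.9289 -0.5467  0.9128  2.4207]
[ 0.4936 -0.3259  0.0277] [-0.3877 -0.1103 -0.1926] [-0.0767  0.6858  0.7463  1.9751 -0.6834  0.7489  2.524 ]
21.95
```

View pics/g7.png

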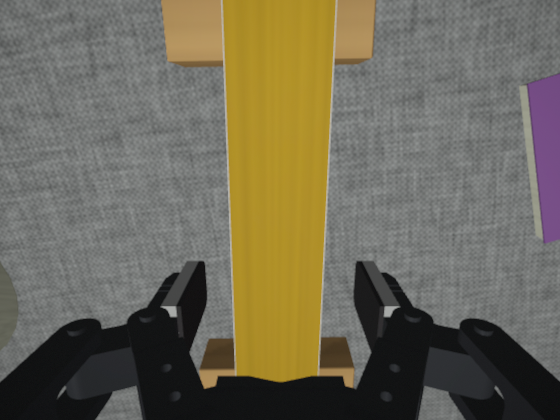

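The slat lies straight and centred between the pads (edges at 229–330 px). I close, lift and carry it over the bed.

```bash
python3 - <<'E'
from h import *
from station import arm
np.set_printoptions(precision=4,suppress=True)
ps=np.load("press.npy")[2]
arm.gripper_to(0,100); print(arm.get_grip_width(),arm.get_ee_pos())
p=arm.get_ee_pos(); arm.move_l(p+[0,0,.20],v=.25); print(arm.get_ft_force(),arm.get_wrist_torque())
arm.move_to(P2W(0,-.215,.22),Rt(ps-np.pi/2)); arm.wait(.3)
print(arm.get_qpos(),arm.get_ee_pos(),P2W(0,-.215,.22))
c=snap(arm,"wrist"); cv2.imwrite("pics/g8.png",c['pixels'][:,:,::-1]);print(arm.get_clock())
pickle.dump(c,open("g8.pkl","wb"))
c=snap(arm,"scene"); cv2.imwrite("pics/g8s.png",c['pixels'][:,:,::-1])
E
```

```text
0.03638274628323913 [ 0.4937 -0.3258  0.0284]
[-0.9028  0.1449 -4.4691] [-0.0149 -0.0705 -0.0234]
[-0.786   0.8166  1.2604  1.6271 -0.8027  1.307   0.706 ] [ 0.6871 -0.0312  0.2202] [ 0.6872 -0.0307  0.22  ]
25.1333
```

View pics/g8.png

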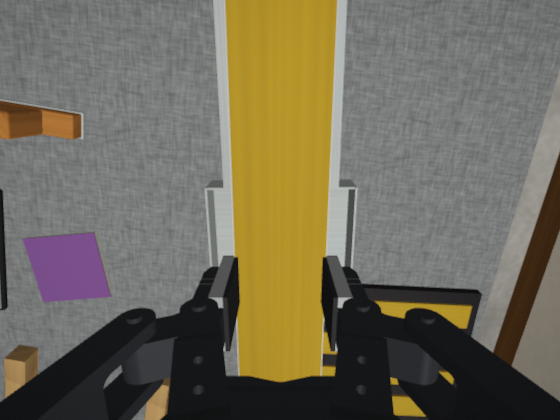

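View pics/g8s.png

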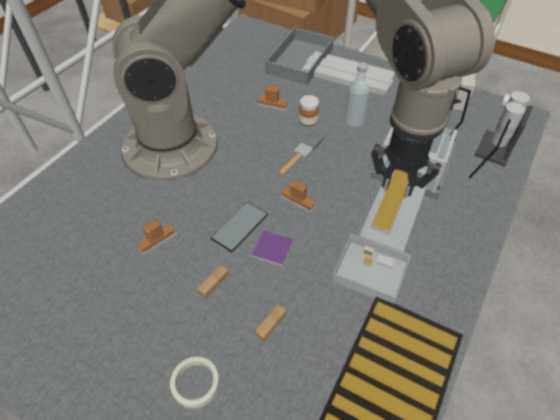

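Slat held level above the bed, and the bed edges are visible on both sides (about 215 and 346 px at row 0). I measure both in the same picture.

```bash
python3 - <<'E'
from h import *
c=pickle.load(open("g8.pkl","rb"))
crop(c,195,0,170,100,4.7,"pics/g8a.png");crop(c,195,90,170,100,4.7,"pics/g8b.png")
g=c['pixels'].astype(int)
for v in (5,60,120,160): print(v,[tuple(g[v,u]) for u in range(212,236,1)])
E
```

```text
5 [(np.int64(118), np.int64(120), np.int64(119)), (np.int64(149), np.int64(153), np.int64(151)), (np.int64(168), np.int64(173), np.int64(170)), (np.int64(172), np.int64(177), np.int64(174)), (np.int64(172), np.int64(177), np.int64(174)), (np.int64(169), np.int64(174), np.int64(171)), (np.int64(167), np.int64(172), np.int64(169)), (np.int64(170), np.int64(175), np.int64(172)), (np.int64(173), np.int64(178), np.int64(176)), (np.int64(173), np.int64(178), np.int64(176)), (np.int64(171), np.int64(176), np.int64(174)), (np.int64(172), np.int64(176), np.int64(173)), (np.int64(184), np.int64(184), np.int64(180)), (np.int64(179), np.int64(164), np.int64(134)), (np.int64(172), np.int64(140), np.int64(40)), (np.int64(173), np.int64(141), np.int64(40)), (np.int64(174), np.int64(141), np.int64(39)), (np.int64(174), np.int64(143), np.int64(38)), (np.int64(175), np.int64(144), np.int64(39)), (np.int64(176), np.int64(144), np.int64(40)), (np.int64(176), np.int64(144), np.int64(39)), (np.int64(176), np.int64(144), np.int64(41)), (np.int64(176), np.int64(144), np.int64(41)), (np.int64(175), np.int64(
[... 2700 characters left out ...]
(np.int64(135), np.int64(139), np.int64(137)), (np.int64(163), np.int64(168), np.int64(165)), (np.int64(172), np.int64(177), np.int64(173)), (np.int64(172), np.int64(177), np.int64(173)), (np.int64(174), np.int64(179), np.int64(176)), (np.int64(173), np.int64(177), np.int64(174)), (np.int64(172), np.int64(177), np.int64(173)), (np.int64(174), np.int64(179), np.int64(175)), (np.int64(179), np.int64(183), np.int64(179)), (np.int64(188), np.int64(184), np.int64(171)), (np.int64(183), np.int64(163), np.int64(118)), (np.int64(177), np.int64(144), np.int64(41)), (np.int64(178), np.int64(145), np.int64(40)), (np.int64(179), np.int64(147), np.int64(42)), (np.int64(179), np.int64(147), np.int64(42))]
```

View pics/g8a.png

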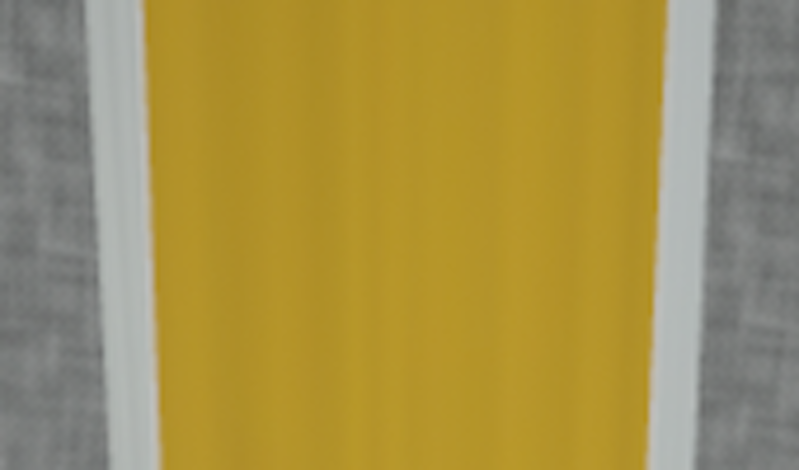

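View pics/g8b.png

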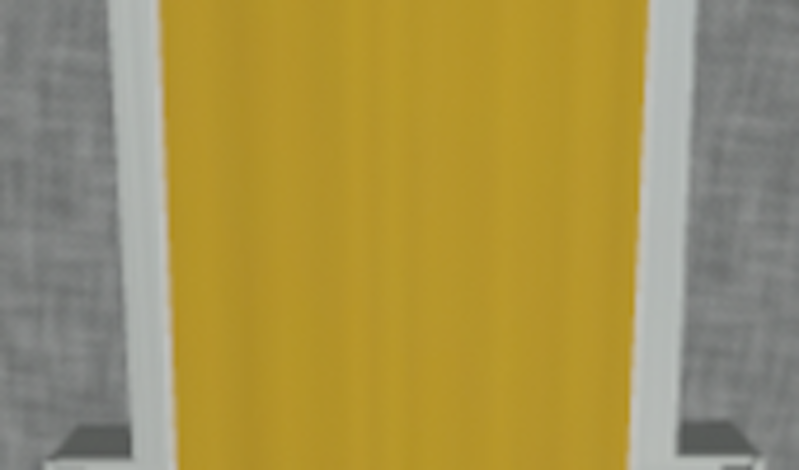

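```bash
python3 - <<'E'
from h import *
np.set_printoptions(precision=4,suppress=True)
c=pickle.load(open("g8.pkl","rb"))
px=lambda *p:np.array([(195+x/4.7-.39,(y)/4.7-.39) for x,y in p])
bl=px((86,2),(108,440),(131,425+423));br=px((716,2),(697,440),(678,425+423))
sl=px((144,2),(160,440),(177,850));sr=px((667,2),(649,440),(630,850))
def tool(P): return (P-c['p'])@c['R']
zt=c['p'][2]-.0284+.035
for n,z,a,b in (("bed",.04,bl,br),("slat",zt,sl,sr)):
    A,B=tool(onz(c,a,z)),tool(onz(c,b,z))
    la=np.polyfit(A[:,0],A[:,2],1);lb=np.polyfit(B[:,0],B[:,2],1)
    print(n,"left",la,"right",lb,"mid slope",(la+lb)[0]/2,"mid at x=-.15, -.1,0:",[np.polyval((la+lb)/2,x) for x in(-.15,-.08,0)],"width",[np.polyval(lb-la,x) for x in(-.15,0)])
    print(A[:,0])
E
```

```text
bed left [ 0.0026 -0.0555] right [0.0055 0.0551] mid slope 0.004056411506408846 mid at x=-.15, -.1,0: [np.float64(-0.0008372341787453544), np.float64(-0.0005532853732967353), np.float64(-0.00022877245278402764)] width [np.float64(0.11018675083318419), np.float64(0.11061418174735338)]
[-0.1539 -0.0811 -0.0028]
slat left [-0.003  -0.0202] right [-0.0019  0.0184] mid slope -0.0024887241988331248 mid at x=-.15, -.1,0: [np.float64(-0.000531600011118291), np.float64(-0.0007058107050366097), np.float64(-0.0009049086409432597)] width [np.float64(0.0385017351171433), np.float64(0.038666420935788565)]
[-0.1088 -0.0781 -0.0449]
```

```bash
python3 - <<'E'
import cv2,numpy as np
for n in("g7","g8"):
    im=cv2.imread(f"pics/{n}.png").astype(float); s=im[:,:,2]-im[:,:,0]  # R-B
    for v in (5,30,60,100,140,180):
        r=s[v-2:v+3].mean(0); k=np.where(r>70)[0]; k=k[(k>200)&(k<350)]
        a,b=k[0],k[-1]
        L=a-1+(70-r[a-1])/(r[a]-r[a-1]); Rr=b+(r[b]-70)/(r[b]-r[b+1]); print(n,v,round(L,2),round(Rr,2),round(Rr-L,2),round((L+Rr)/2,2))
E
```

```text
g7 5 230.5 408.0 177.5 319.25
g7 30 130.0 281.0 151.0 205.5
g7 60 178.0 332.38 154.38 255.19
g7 100 225.99 330.42 104.43 278.21
g7 140 227.38 328.47 101.09 277.93
g7 180 228.91 326.52 97.61 277.71
g8 5 225.28 336.32 111.03 280.8
g8 30 226.27 335.2 108.93 280.73
g8 60 227.29 333.74 106.45 280.51
g8 100 228.75 331.95 103.2 280.35
g8 140 230.32 330.34 100.02 280.33
g8 180 231.83 328.53 96.7 280.18
```

Slat and bed centre lines agree to under 1 mm, with about 0.4° of yaw to correct. I apply the correction and lower by contact.

```bash
cat >> h.py <<'E'
def feed(y,z):
    x=.0002+(.0005)*(-.09-y)/.125
    return P2W(x,y,z)
def Rf(): return Rt(np.load("press.npy")[2]-np.pi/2+.0066)
E
python3 - <<'E'
from h import *
from station import arm
np.set_printoptions(precision=4,suppress=True)
R=Rf(); y=-.185
arm.move_l(feed(y,.22),v=.15,ori=R)
arm.move_l(feed(y,.060),v=.15,ori=R); arm.wait(.3)
f0=arm.get_ft_force();print("base",f0,arm.get_wrist_torque(),arm.get_ee_pos(),arm.get_qpos())
z=.049
while z>.0405:
    arm.move_l(feed(y,z),v=.03,ori=R); arm.wait(.1)
    f=arm.get_ft_force(); print(z,arm.get_ee_pos()[2],f-f0)
    if f[2]-f0[2]>4: break
    z-=.001
print(arm.get_wrist_torque(),arm.get_clock())
c=snap(arm,"wrist"); cv2.imwrite("pics/g9.png",c['pixels'][:,:,::-1])
c=snap(arm,"scene"); crop(c,340,80,140,180,3.3,"pics/g9s.png")
E
```

```text
base [-0.0084 -0.7738 -3.4465] [-0.0875 -0.0039  0.0491] [ 0.685  -0.0007  0.0604] [-0.7634  0.9434  1.0823  1.746  -0.9499  1.0739  0.7622]
0.049 0.049095842022480504 [-0.1693  0.5346 -0.4857]
0.048 0.048040212977507504 [ 0.7121  0.4066 -0.3956]
0.047 0.04700530345528274 [0.29   1.4366 0.2805]
0.046 0.045987715832430595 [-0.0578  1.6678 -0.0349]
0.045 0.04499350050011091 [0.4383 1.2368 0.0596]
0.044 0.04398654112373349 [0.599  0.2766 0.6201]
0.043 0.043605632539701865 [-3.5477  2.4392  9.9907]
[0.3012 0.7238 0.0294] 29.7667
```

View pics/g9.png

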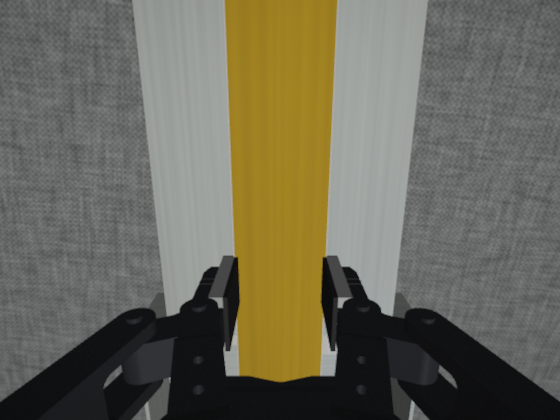

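View pics/g9s.png

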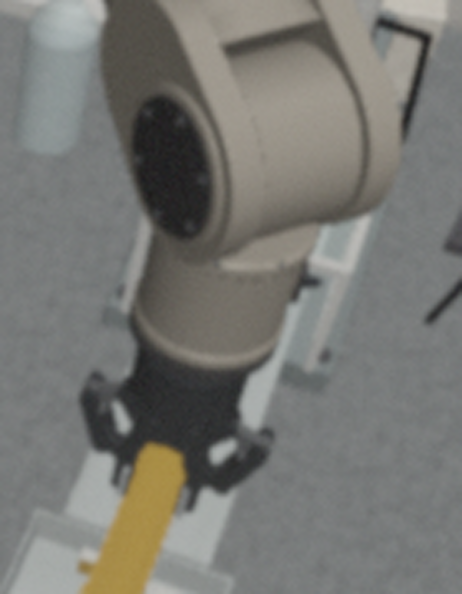

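The slat touched the bed at TCP z ≈ 0.0437. In the picture it is centred between the bed edges (133/226/336/428 px at row 0). I feed in steps with force checks.

```bash
python3 - <<'E'
from h import *
from station import arm
np.set_printoptions(precision=3,suppress=True)
R=Rf(); z=.0438; ps=np.load("press.npy")[2]; ey=np.array([-np.sin(ps),np.cos(ps),0]);ex=np.array([np.cos(ps),np.sin(ps),0])
arm.move_l(feed(-.185,z),v=.03,ori=R); arm.wait(.2)
f0=arm.get_ft_force();print(f0)
y=-.185
while y<-.103:
    y+=.006; arm.move_l(feed(y,z),v=.04,ori=R); f=arm.get_ft_force()
    print(round(y,3),"fx,fy,fz",f@ex,f@ey,f[2],arm.get_wrist_torque(),"err",(arm.get_ee_pos()-feed(y,z))*1000)
    if abs(f@ey)>9 or abs(f@ex)>12 or abs(f[2])>25: print("STOP");break
print(arm.get_clock())
c=snap(arm,"wrist"); cv2.imwrite("pics/g10.png",c['pixels'][:,:,::-1])
E
```

```text
[ 0.197 -0.877 -2.939]
-0.179 fx,fy,fz -0.35856399149987905 -0.5617748888434506 -1.7204021521101749 [0.04  0.033 0.021] err [ 0.009  0.594 -0.078]
-0.173 fx,fy,fz -0.10209083835367935 -0.42703147208147296 -2.54589908718473 [ 0.041 -0.008 -0.001] err [ 0.008  0.557 -0.049]
-0.167 fx,fy,fz -0.0020771773674472323 0.31420648288159675 -3.35148797371654 [ 0.013 -0.    -0.012] err [ 0.02   0.497 -0.04 ]
-0.161 fx,fy,fz -0.18106998137787594 0.2164869223798369 -3.0352708608784975 [-0.023 -0.025  0.015] err [ 0.033  0.477 -0.043]
-0.155 fx,fy,fz -0.7836742097344507 -0.3319653674660272 -4.376928235298558 [ 0.031 -0.031  0.043] err [-0.036  0.479 -0.07 ]
-0.149 fx,fy,fz 0.5537156340248454 -0.4970311737471972 -2.544975484753187 [ 0.012 -0.043 -0.015] err [-0.009  0.448 -0.043]
-0.143 fx,fy,fz -0.21623121796744305 0.7660445393972535 -2.3409169492843294 [ 0.061  0.001 -0.029] err [-0.001  0.458 -0.036]
-0.137 fx,fy,fz 0.44758917379482227 -1.0506020225005965 -2.6195997317201143 [ 0.031 -0.022  0.012] err [ 0.002  0.456 -0.061]
-0.131 fx,fy,fz 0.17167815757655905 0.4321309344389251 -2.937744333603298 [ 0.038 -0.004  0.041] err [-0.012  0.478 -0.048]
-0.125 fx,fy,fz -1.242659736962723 0.48153432784886674 -2.5596361895867004 [0.032 0.034 0.055] err [ 0.013  0.49  -0.053]
-0.119 fx,fy,fz -0.6057554576793407 1.3323695451456772 -2.4429438181937337 [ 0.002 -0.021 -0.051] err [ 0.018  0.447 -0.046]
-0.113 fx,fy,fz 0.10148745932838758 0.0010755236846913827 -1.8896673452850499 [ 0.052 -0.023  0.013] err [-0.023  0.467 -0.069]
-0.107 fx,fy,fz 0.44176455934134384 -0.4625773373972304 -4.18184610346518 [ 0.004  0.012 -0.015] err [-0.028  0.49  -0.07 ]
-0.101 fx,fy,fz -0.44057087993128385 0.15619826169925116 -3.3724873247069502 [ 0.021 -0.004 -0.059] err [-0.025  0.439 -0.062]
34.5167
```

View pics/g10.png

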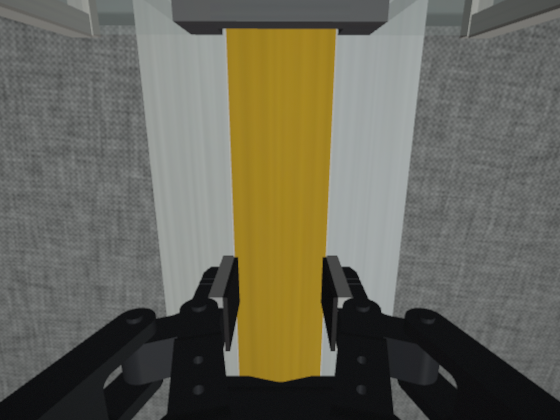

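The slat end is inside the window, with clear gaps each side (222/227 and 335/340 px). I continue to the stop, watching for the hard end.

```bash
python3 - <<'E'
from h import *
from station import arm
np.set_printoptions(precision=3,suppress=True)
R=Rf(); z=.0438; ps=np.load("press.npy")[2]; ey=np.array([-np.sin(ps),np.cos(ps),0]);ex=np.array([np.cos(ps),np.sin(ps),0])
y=-.101
while y<-.080:
    y+=.001; arm.move_l(feed(y,z),v=.02,ori=R); arm.wait(.1)
    F=[];
    for _ in range(3): F.append(arm.get_ft_force()); arm.wait(.02)
    f=np.mean(F,0);e=arm.get_ee_pos()-feed(y,z)
    print(round(y,4),"fx,fy,fz",np.array([f@ex,f@ey,f[2]]),arm.get_wrist_torque(),"err",e*1000,arm.get_grip_width())
    if f@ey<-14 or abs(f@ex)>12 or abs(f[2])>25: print("STOP");break
print(arm.get_clock())
c=snap(arm,"wrist"); cv2.imwrite("pics/g11.png",c['pixels'][:,:,::-1])
c=snap(arm,"top"); crop(c,70,80,240,180,3.3,"pics/g11t.png")
E
```

```text
-0.1 fx,fy,fz [-0.293 -0.083 -2.79 ] [ 0.037 -0.019 -0.034] err [-0.005 -0.083 -0.016] 0.03617714646755545
-0.099 fx,fy,fz [ 0.657 -2.272 -2.976] [-0.363 -0.044  0.086] err [ 0.027 -0.179  0.032] 0.03629528479319023
-0.098 fx,fy,fz [ 0.255 -3.428 -2.903] [-0.779 -0.071 -0.059] err [ 0.01  -0.243  0.006] 0.03621152563365422
-0.097 fx,fy,fz [-0.401 -3.645 -3.155] [-0.869 -0.126 -0.066] err [0.015 0.009 0.017] 0.036567099659108246
-0.096 fx,fy,fz [-0.097 -4.283 -2.378] [-0.94  -0.164 -0.   ] err [ 0.002 -0.001 -0.006] 0.03607519637493143
-0.095 fx,fy,fz [ 0.4   -4.298 -2.439] [-0.914 -0.18  -0.05 ] err [ 0.015 -0.042 -0.005] 0.03604691547277773
-0.094 fx,fy,fz [ 0.155 -4.075 -3.297] [-1.018 -0.155 -0.04 ] err [ 0.007 -0.049  0.02 ] 0.03636558659176374
-0.093 fx,fy,fz [ 0.354 -5.32  -3.167] [-1.102 -0.173 -0.045] err [ 0.006 -0.085  0.012] 0.03642545258817457
-0.092 fx,fy,fz [ 0.142 -5.331 -2.495] [-1.234 -0.157 -0.023] err [ 0.013 -0.179  0.027] 0.03637619384556431
-0.091 fx,fy,fz [ 0.225 -5.495 -2.997] [-1.265 -0.181  0.001] err [-0.017 -0.273  0.016] 0.03596240244316455
-0.09 fx,fy,fz [-0.132 -9.393 -3.158] [-2.016 -0.212  0.082] err [ 0.071 -1.135  0.152] 0.03622077285582433
-0.089 fx,fy,fz [  0.743 -12.976  -2.301] [-2.851 -0.33   0.093] err [ 0.125 -2.059  0.232] 0.03591507040979456
-0.088 fx,fy,fz [  0.245 -16.768  -2.814] [-3.66  -0.418  0.109] err [ 0.158 -3.024  0.345] 0.03665324133616784
STOP
39.7667
```

View pics/g11.png

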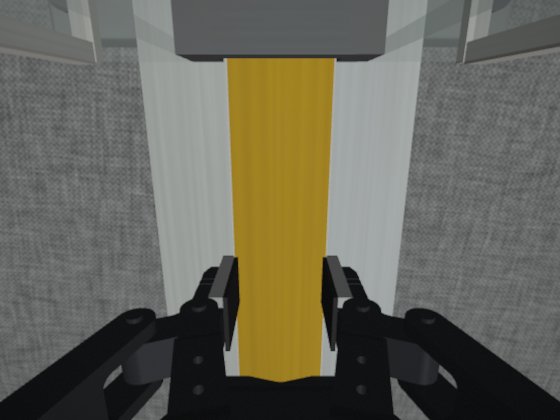

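View pics/g11t.png

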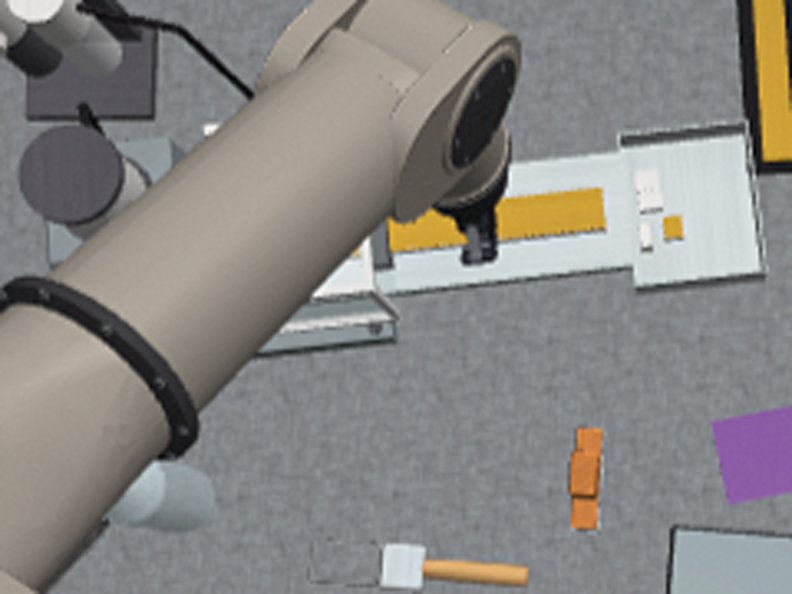

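The spring contact ran from y = -0.099 to about -0.091 (8 mm), followed by a stiff rise to 17 N, so the stop is flush. The top view shows chips in the tray at (648,190, two), (645,236) and (673,227), and the scraper upright at (587,478). After a final hold check I hand in.

```bash
python3 - <<'E'
from station import arm
import numpy as np
np.set_printoptions(precision=4,suppress=True)
arm.wait(.5); print(arm.get_ft_force(),arm.get_ee_pos(),arm.get_grip_width(),np.abs(arm.get_joint_vel()).max(),arm.get_clock())
arm.close_job()
E
```

```text
[  1.4098 -16.0025  -1.7275] [0.6753 0.0927 0.0442] 0.03612978406657328 0.0016236702105153877 40.3667
the job is handed in; nothing more can be done
```

The job is handed in at about 40 s of the 70 s allowed. My last checks found no failures, but the station gives no verdict.

- **Chips:** I took the scraper farthest from the base (0.43 m out) and pushed all four chips off the bed's free end. The last top view shows all four in the tray: two silver side up, one on edge and one gold side up. The fingers stayed about 26 mm above the scraper's sole while pushing, clear of the 10 mm chips.
- **Scraper:** It was released upright about 5 mm from where it started, clear of the press.
- **Slat:** I fed it flat along the bed and through the window with no side contact felt. The stop's spring was felt over about 8 mm of travel, then a hard end.
- **Final hold:** It was still pushing with about 16 N and the arm was at rest. The slat was centred to under 1 mm and about 0.5° by camera.

**One disagreement:** the gripper read 36 mm on the 40 mm slat. The slat hung about 1 mm lower in the fingers than planned, so I set the bed height by touch instead; the grip did not slip.

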